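# Prop the curing case's door ajar with its stay

### The arm

A 7-joint arm with a two-finger parallel gripper is mounted at the origin on a cart in front of the work surface, level with it; the furniture and walls round the work are solid. World frame = base frame: x ahead of the robot, y to its left, z up, the work surface at z = 0. Lengths are in m, angles in rad, forces in N, time in s.
With the tool pointing down it reaches from about 0.4 to 0.85 m from the base axis. Payload 4.5 kg.
Tool frame: the origin (TCP) lies midway between the tips of the shut fingers; the grasp point (between the pads) lies 19 mm behind it (robot.pinch_z is the distance from the TCP to the grasp point, in m); z points along the fingers, y is the line along which they close (so a half turn about z gives the same grasp; the last joint's range is limited). The gripper opens to 85 mm and grips with 20 to 120 N. Pads are 22 mm wide; open, the fingers measure 114 mm over their backs; the gripper's body (76 mm by 85 mm) begins 54 mm behind the grasp point. The pads swing forward as they close: fully open they stand 13 mm farther back than shut.
Start: joints at [-1.176, 0.689, -0.195, 1.565, 0.157, 0.902, -0.215], TCP at [0.221, 0.585, 0.231] pointing down, gripper open.
Joint ranges: [-3.01, 3.01], [-0.46, 2.08], [-1.47, 1.51], [0.13, 2.56], [-1, 4.14], [0.04, 2.09], [-2.66, 2.66]. Speed limits (rad/s): [2.57, 2.57, 3.14, 3.14, 3.14, 3.14, 3.14].

### API

Orientations are given as a unit quaternion [w, x, y, z].
In Python, from rig import robot gives the robot as it stands.
- The arm moves only by the shell command python3 -m inch 'ROWS' [OPENING]. ROWS is text: rows parted by semicolons, each of 6 numbers parted by spaces: the shift along the tool's x, y, z in mm, then the turn, a rotation vector about the tool's x, y, z in rad. A call has 1 to 20 rows; each row shifts and turns the commanded pose from where the row before left it, along the tool's axes as they then stand; what a row does not reach is not made up. A row lasts 1/12 s, in which the tool goes at most 41.7 mm and 7.16 degrees, less where a joint would pass 70% of its speed; a pose out of reach is approached as far as the arm can. A call is refused whole if a number of a shift passes 41.7 or a number of a turn 0.125, either way. A call with a gripper value outside its range is refused whole. OPENING is the finger opening in mm, from 0 to 85.4, set as the call begins (- or left out, the last holds). The fingers move at their own pace and stop on an object; the grip force is fixed at half the most. Time passes only in rows, so rows that do not move let the fingers close. It gives the time, the measured TCP pose, the force, the opening and the grip force at its end, in the units of the state.
- robot.observe(): the state, without advancing time (a new reading comes with each control period).
- robot.snapshot(name): name is "side" or "top"; returns (picture, depth): 384x512x3 uint8, red, green, blue; 384x512 float32, m along the optical axis (not along the pixel's ray), 0 where there is no reading.
- robot.calibration(name): a dict with "mtx" (3x3 intrinsics, pixels), "dist_coeffs" ([k1, k2, p1, p2, k3] as OpenCV has them; the pictures are not rectified), "cam_to_world" (4x4, takes a point from camera to world coordinates). Camera axes: x right, y down, z forward; pixel columns grow to the right and rows downward; lengths in m; the calibration is good to about 2 mm. A picture is of the moment at which its call begins. calibration takes no time and is no camera call.
- robot.job_done(): hands the job in; it is judged then, once.
The state is a dict: "t": time; "qpos": joint angles; "joint_velocities": joint speeds; "effort": joint torques, N m; "ee_pos": TCP position; "tcp_rot": TCP orientation; "force": force on the tool from outside, world axes, zero at the start; "wrist_torque": the same for the moment, N m; "opening": opening from 0.0 (shut) to 1.0 (fully open); "gripper_force": force on a finger pad.
Only numpy, scipy, OpenCV 4.12 (cv2) and the standard library are available. Lean on these libraries where they do the work, as an engineer would, in place of code of your own. Each camera call takes 0.05 s, during which the arm holds its last target. There are 200 camera calls.

### The job

Prop the candle curing case open: take the stay on its door by the knob, lift it and push the spring-closed door open with it, then drop the middle of its five holes over the peg on the case's top and press it gently until the bar lies flat on the peg's shoulder. Let go so that the peg holds the door open; feel for the peg rather than forcing the bar on it, and leave the stamp, jar and card box where they stand.

Things in the scene. Friction and masses are not known exactly. Their poses are not given: they have to be found in the camera images.
- case: the curing case, a fixed low wooden box with open front, 240 (x) x 270 (y) x 130 mm high; origin: centre of its underside, on the table. Its own -x is the front, +y its left side as seen from the robot, z up. The door's vertical hinge axis is at x = -130, y = +135 mm in this frame. The peg stands on its top, near the front edge.
- peg_mark (a point): middle of the slotted peg plate on the case's top, at x -90, y +50, z 140 mm in the case's frame. The peg (upright steel pin, 8 mm diameter, chamfered tip) is clamped in the slot at this y but up to 7 mm forward or back (case x) of this point; where is NOT measured. Its tip is 12 mm above this point; its 16 mm wide shoulder, on which the seated bar lies, is level with this point.
- leaf (a joint): door angle, rad (framed clear door 262 mm wide, hinged at the case's left front edge): 0 shut, grows as its right end swings toward the robot (clockwise from above), at most 1.6. A spring pulls it shut with about 0.13 + 0.5 x angle N m; it does not stay open by itself. With the middle hole on the peg it is at 0.65 to 0.9.
- pivot: the fork in which the stay is hinged, on the door's top edge 160 mm from the door's hinge axis; origin: where the upright swivel axis and the level lift axis cross, 143 mm above the table. Its own x points along the stay toward the knob, z up. It swivels freely with slight friction. It carries the stay.
- stay (a joint): lift of the stay about the fork's level axis, rad: 0 level (seated height), positive when the knob end is raised, at most 0.7; it falls to level by its own weight (120 g).
- mid_hole (a point): centre of the stay's middle hole, at the bar's underside. The stay is a flat steel bar 20 mm wide, 6 mm thick, its mid-plane through the fork's origin, with five round 11 mm holes at 103, 129, 155, 181 and 207 mm from the fork's origin; the middle one is at 155 mm.
- knob (a point): a point on the axis of the stay's upright round knob, 235 mm from the fork's origin along the bar and 26 mm above the bar's mid-plane. The knob's shank is 14 mm in diameter, from 9 to 37 mm above the mid-plane, with a 16 mm wide head to 43 mm; take it from above, with the fingers either side of the bar.
- wood_stamp: bystander: wooden hand stamp, 29 x 43 x 75 mm, upright on the case's top at the back left; origin: centre of its underside.
- glass_jar: bystander: candle jar, 66 mm wide, 70 mm high, on the table in front of the case to the right; origin: centre of its underside.
- card_box: bystander: small card box, 54 x 73 x 37 mm, on the table right of the case; origin: centre of its underside.

How it is judged:
By the outcome, as a careful person would: the job done as asked, in the order asked, and still so for the second after the job is handed in, with the robot touching nothing.
It also fails if it takes over 64 s, if anything falls off the work surface, if the arm or the gripper's body presses on something with over 40 N, if the wrist force passes 120 N, or if a joint passes its speed limit or range.

## Working session

There is one attempt and no reset: what is moved stays moved. The work goes in short steps, Python scripts to look and compute and a shell command to move; the robot and the scene stay as the last step left them, time stands still between calls to the robot, and variables do not carry over. Pictures are saved under pics/ and viewed, at most 12 in all, crops included, and the job is handed in when it is done.

```bash
ls; mkdir -p pics; python3 - <<'E'
from rig import robot
import cv2,numpy as np
for n in("side","top"):
    p,d=robot.snapshot(n); cv2.imwrite(f"pics/{n}0.png",p[:,:,::-1]); np.savez(f"{n}0.npz",p=p,d=d)
    c=robot.calibration(n); print(n,np.round(c["mtx"],1).tolist(),c["dist_coeffs"],np.round(c["cam_to_world"],3).tolist())
s=robot.observe(); print(s)
E
```

```text
pics
side [[357.6, 0.0, 259.2], [0.0, 357.6, 190.2], [0.0, 0.0, 1.0]] [-0.07995965  0.          0.          0.          0.        ] [[-0.973, -0.16, 0.168, 0.396], [-0.232, 0.627, -0.744, 0.551], [0.013, -0.763, -0.647, 0.691], [0.0, 0.0, 0.0, 1.0]]
top [[393.1, 0.0, 249.6], [0.0, 393.1, 192.8], [0.0, 0.0, 1.0]] [-0.11848512  0.          0.          0.          0.        ] [[-0.017, -0.986, 0.168, 0.38], [-1.0, 0.018, 0.005, -0.085], [-0.008, -0.168, -0.986, 1.131], [0.0, 0.0, 0.0, 1.0]]
{'t': 0.1, 'qpos': array([-1.17621729,  0.68992503, -0.19452681,  1.56628567,  0.15729029,
        0.90252894, -0.21509492]), 'joint_velocities': array([ 0.00048531, -0.00146598, -0.00017357, -0.00435324,  0.00031552,
        0.00174582,  0.00025316]), 'effort': array([-3.63680236e-03, -5.40605450e+01, -1.27167575e+00, -1.58986259e+01,
        9.35863674e-03,  4.40323114e-03, -8.89297382e-06]), 'ee_pos': array([0.22044739, 0.58416883, 0.23053672]), 'tcp_rot': array([-9.81113152e-05,  1.79370328e-01,  9.83781233e-01, -8.72493601e-04]), 'force': array([ 0.43893852,  0.42427846, -0.32487581]), 'wrist_torque': array([-0.00579904, -0.00797469,  0.05351161]), 'gripper_force': 0.0, 'opening': 1.0019198425142393}
```

View pics/side0.png

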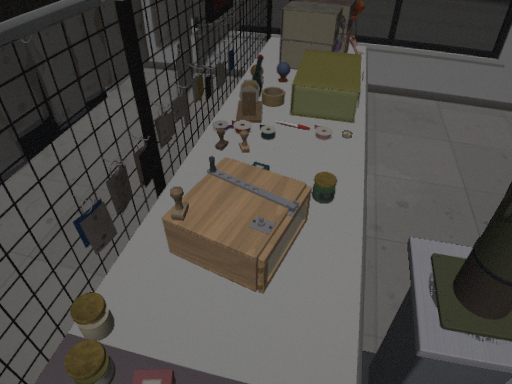

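View pics/top0.png

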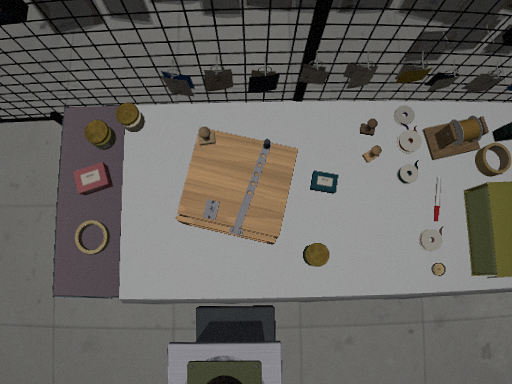

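```bash
cat >h.py <<'E'
import numpy as np,cv2
from rig import robot
from scipy.spatial.transform import Rotation as R
def ray(n,uv):
    c=robot.calibration(n);u=cv2.undistortPoints(np.array(uv,float).reshape(-1,1,2),c["mtx"],c["dist_coeffs"]).reshape(-1,2)
    T=c["cam_to_world"];return T[:3,3],np.c_[u,np.ones(len(u))]@T[:3,:3].T
def plane(n,uv,z):
    o,d=ray(n,uv);return o+d*((z-o[2])/d[:,2])[:,None]
def proj(n,P):
    c=robot.calibration(n);T=np.linalg.inv(c["cam_to_world"])
    return cv2.projectPoints(np.array(P,float).reshape(-1,1,3),R.from_matrix(T[:3,:3]).as_rotvec(),T[:3,3],c["mtx"],c["dist_coeffs"])[0].reshape(-1,2)
def cloud(n,d):
    v,u=np.mgrid[:384,:512];o,r=ray(n,np.stack([u,v],-1).reshape(-1,2))
    P=o+r*d.reshape(-1,1);P[d.ravel()==0]=np.nan;return P.reshape(384,512,3)
def crop(n,p,x,y,w,h,f,out):
    cv2.imwrite(out,cv2.resize(p[y:y+h,x:x+w,::-1],None,fx=f,fy=f,interpolation=cv2.INTER_CUBIC))
E
python3 - <<'E'
from h import *
for n in("top","side"):
    z=np.load(n+"0.npz");P=cloud(n,z["d"]);p=z["p"].astype(int)
    sat=p.max(2)-p.min(2)
    reg=(P[...,0]>.3)&(P[...,0]<.9)&(abs(P[...,1])<.3)
    top=reg&(P[...,2]>.12)&(P[...,2]<.138)&(sat>35)
    m=cv2.morphologyEx(top.astype(np.uint8),cv2.MORPH_OPEN,np.ones((3,3)))
    Q=P[m>0];r=cv2.minAreaRect(Q[:,:2].astype(np.float32)*1000);print(n,"top",len(Q),np.median(Q[:,2]),r,cv2.boxPoints(r).round().tolist())
    bar=reg&(sat<25)&(P[...,2]>.132)&(P[...,2]<.16)
    nn,l,st,ce=cv2.connectedComponentsWithStats(bar.astype(np.uint8))
    for i in range(1,nn):
        if st[i,4]>15:
            Q=P[l==i];print(" grey",st[i].tolist(),ce[i].round(1),Q.mean(0).round(3),cv2.minAreaRect(Q[:,:2].astype(np.float32)*1000))
    k=reg&(P[...,2]>.16)
    nn,l,st,ce=cv2.connectedComponentsWithStats(k.astype(np.uint8))
    for i in range(1,nn):
        if st[i,4]>8: Q=P[l==i];print(" tall",st[i].tolist(),Q.mean(0).round(3),Q[:,2].max().round(3))
z=np.load("top0.npz");crop("top",z["p"],165,115,145,140,4,"pics/topc.png")
z=np.load("side0.npz");crop("side",z["p"],160,145,160,140,4,"pics/sidec.png")
E
```

```text
top top 8364 0.13056518417388452 ((576.3779296875, -47.249603271484375), (268.6588134765625, 256.233642578125), 75.85523223876953) [[419.0, -146.0], [668.0, -209.0], [733.0, 52.0], [485.0, 114.0]]
 grey [251, 74, 14, 3, 26] [256.6  75.3] [ 0.867 -0.104  0.153] ((866.5944213867188, -106.1019515991211), (34.96132278442383, 3.8276751041412354), 79.44217681884766)
 grey [299, 77, 27, 8, 119] [311.1  80.8] [ 0.852 -0.251  0.147] ((851.8106689453125, -251.82579040527344), (70.58171081542969, 5.625000476837158), 82.34490966796875)
 grey [163, 79, 27, 9, 99] [176.2  83.6] [0.852 0.114 0.147] ((851.8602905273438, 114.6496353149414), (71.93533325195312, 4.782867431640625), 76.32144927978516)
 grey [205, 78, 27, 9, 112] [218.   82.2] [0.854 0.001 0.144] ((853.6889038085938, -0.10088729858398438), (5.105968952178955, 71.28907012939453), 10.943108558654785)
 grey [249, 78, 30, 7, 124] [262.5  81.1] [ 0.854 -0.12   0.146] ((853.9006958007812, -122.27688598632812), (4.192379951477051, 78.92124938964844), 6.506669998168945)
 grey [204, 135, 6, 6, 16] [206.8 138.3] [0.692 0.029 0.154] ((694.121643066
[... 2290 characters left out ...]
829589844, 48.050621032714844), 74.78765869140625)
 grey [64, 233, 6, 9, 17] [ 66.4 237.2] [0.89  0.168 0.145] ((889.8208618164062, 167.81845092773438), (2.61737322807312, 3.3279106616973877), 52.042816162109375)
 grey [43, 255, 7, 9, 24] [ 46.2 258.9] [0.892 0.229 0.147] ((891.748779296875, 229.47482299804688), (3.5763158798217773, 4.7356648445129395), 49.64890670776367)
 grey [23, 279, 8, 10, 26] [ 26.7 283.9] [0.892 0.289 0.145] ((891.90185546875, 287.9266357421875), (4.598097801208496, 5.781782150268555), 68.29702758789062)
 tall [0, 0, 174, 280, 9320] [0.877 0.009 0.379] 0.59
 tall [209, 156, 6, 11, 56] [ 0.67  -0.123  0.174] 0.184
 tall [170, 187, 14, 20, 198] [0.692 0.036 0.192] 0.206
```

View pics/topc.png

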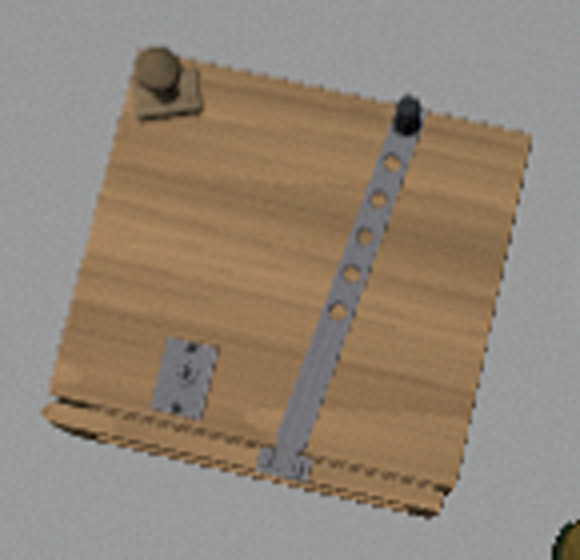

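View pics/sidec.png

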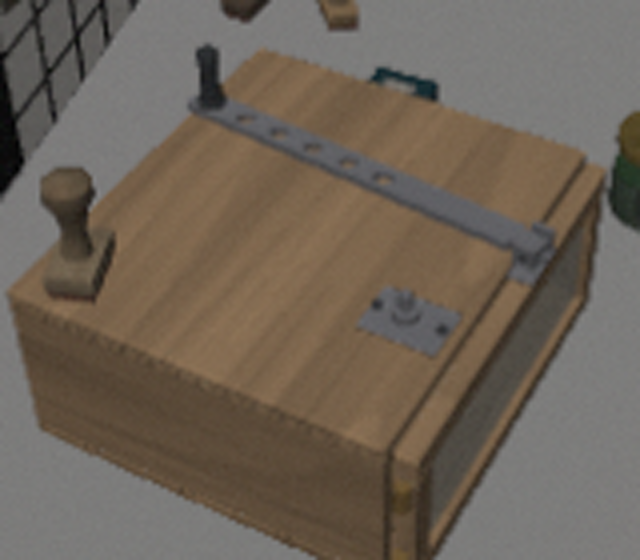

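```bash
cat >>h.py <<'E'
yc=np.deg2rad(-14.2);C=np.array([.5842,-.0491]);M=np.array([[np.cos(yc),-np.sin(yc)],[np.sin(yc),np.cos(yc)]])
def case(x,y): return C+M@np.array([x,y])
def piv(th):
    a=yc-np.pi/2-th; return case(-.13,.135)+.16*np.array([np.cos(a),np.sin(a)])
def delta(pos,barang=None,lift=0):
    s=robot.observe();q=s["tcp_rot"];r=R.from_quat([q[1],q[2],q[3],q[0]])
    out=r.inv().apply(np.array(pos)-s["ee_pos"])*1000
    print("t",s["t"],"pos",s["ee_pos"].round(4),"shift mm",out.round(1),end=" ")
    if barang is not None:
        b=np.array([np.cos(barang)*np.cos(lift),np.sin(barang)*np.cos(lift),np.sin(lift)])
        up=np.array([-np.cos(barang)*np.sin(lift),-np.sin(barang)*np.sin(lift),np.cos(lift)])
        X=-b;Z=-up;Y=np.cross(Z,X);t=R.from_matrix(np.c_[X,Y,Z])
        print("turn",(r.inv()*t).as_rotvec().round(3),end="")
    print()
E
python3 - <<'E'
from h import *
top=np.array([(392,163),(379,199),(365,237),(352,274),(339,310)])/4+[165-.4,115-.4]
side=np.array([(246,118),(279,131.5),(313,147),(348,162),(384,178)])/4+[160-.4,145-.4]
for n,u in(("top",top),("side",side)):
    H=plane(n,u,.145)[:,:2];c=H.mean(0);v=np.linalg.svd(H-c)[2][0];v*=np.sign(v[0]);print(n,H.round(4).tolist(),"ang",np.rad2deg(np.arctan2(v[1],v[0])),"pivot",c-.155*v,"knob",c+.08*v,"pitch",np.diff(H@v)*1e3)
print("piv0",piv(0),"mark",case(-.09,.05))
for n,tip,sh in(("top",(187,371),None),("side",(405,293),(405,312))):
    o={"top":(165,115),"side":(160,145)}[n]
    f=lambda p:np.array([p])/4+np.array(o)-.4
    P=plane(n,f(tip),.152)[0];print(n,"peg tip",P,"in case",M.T@(P[:2]-C))
    if sh: P=plane(n,f(sh),.14)[0];print("shoulder",P,M.T@(P[:2]-C))
z=np.load("side0.npz")["p"]
a=cv2.resize(z[205:240,240:285,::-1],None,fx=14,fy=14,interpolation=cv2.INTER_CUBIC);cv2.convertScaleAbs(a,a,1.6)
z=np.load("top0.npz")["p"];b=cv2.resize(z[192:227,192:212+15,::-1],None,fx=8,fy=14*1.0,interpolation=cv2.INTER_CUBIC)
b=cv2.resize(z[192:227,194:228,::-1],None,fx=9,fy=9,interpolation=cv2.INTER_CUBIC);a=cv2.resize(z*0+0,(1,1)) if 0 else a
w=np.zeros((490,630+306+0,3),np.uint8)[:, :800]
a=cv2.resize(a,(450,350));w[:350,:450]=a;w[:315,460:766]=cv2.convertScaleAbs(b,None,1.6);cv2.imwrite("pics/peg.png",w[:360])
E
```

```text
top [[0.646, -0.1149], [0.6222, -0.106], [0.5973, -0.0965], [0.5733, -0.0877], [0.5501, -0.079]] ang -20.518990151195737 pivot [ 0.45261978 -0.04251633] knob [ 0.67271046 -0.12488801] pitch [-25.42899186 -26.65159924 -25.5840297  -24.76249398]
side [[0.6442, -0.1142], [0.6203, -0.1063], [0.5959, -0.0969], [0.5716, -0.0883], [0.5471, -0.0792]] ang -19.930013762394978 pivot [ 0.45009319 -0.04413064] knob [ 0.67101897 -0.12423557] pitch [-25.14543692 -26.20597325 -25.75666793 -26.13201183]
piv0 [ 0.45203942 -0.04144617] mark [0.50921529 0.02144993]
top peg tip [0.5116929  0.01718284 0.152     ] in case [-0.08655134  0.04647106]
side peg tip [0.51149054 0.01868679 0.152     ] in case [-0.08711645  0.04787942]
shoulder [0.51075132 0.02097163 0.14      ] [-0.08839357  0.04991312]
```

View pics/peg.png

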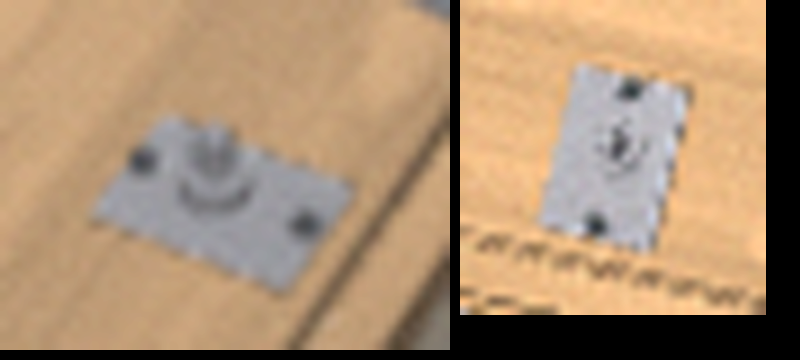

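```bash
python3 - <<'E'
from h import *
T=lambda p:(np.array(p)-[460,0])/9+[194-.45,192-.45]
S=lambda p:np.array(p)/10+[240-.45,205-.45]
def show(n,p,z):
    P=plane(n,[p],z)[0];print(n,z,P.round(4),"case",(M.T@(P[:2]-C)*1000).round(1))
for s in((628,90),(596,225)):show("top",T(s),.135)
for s in((142,160),(305,223)):show("side",S(s),.135)
print("tip");show("top",T((620,146)),.152);show("side",S((213,132)),.152);show("side",S((213,186)),.140)
delta([.672,-.1255,.30],np.deg2rad(-20.3))
delta([.672,-.1255,.150],np.deg2rad(-20.3))
E
```

```text
top 0.135 [0.5289 0.0167 0.135 ] case [-69.7  50.2]
top 0.135 [0.4904 0.0259 0.135 ] case [-109.3   49.7]
side 0.135 [0.5283 0.0139 0.135 ] case [-69.7  47.3]
side 0.135 [0.4897 0.0238 0.135 ] case [-109.5   47.5]
tip
top 0.152 [0.5106 0.0172 0.152 ] case [-87.6  46.3]
side 0.152 [0.5116 0.0184 0.152 ] case [-87.   47.6]
side 0.14 [0.5104 0.0226 0.14  ] case [-89.2  51.4]
t 0.1 pos [0.2204 0.5842 0.2305] shift mm [-673.  -504.8  -68.5] turn [-0.002  0.    -0.006]
t 0.1 pos [0.2204 0.5842 0.2305] shift mm [-672.9 -504.5   81.5] turn [-0.002  0.    -0.006]
```

```bash
python3 -m inch '0 0 -35 0 0 0;0 0 -35 0 0 0;-31 -23 0 0 0 0;-31 -23 0 0 0 0;-31 -23 0 0 0 0;-31 -23 0 0 0 0;-31 -23 0 0 0 0;-31 -23 0 0 0 0;-31 -23 0 0 0 0;-31 -23 0 0 0 0;-31 -23 0 0 0 0;-31 -23 0 0 0 0;-31 -23 0 0 0 0;-31 -23 0 0 0 0;-31 -23 0 0 0 0;-31 -23 0 0 0 0;-31 -23 0 0 0 0;-31 -23 0 0 0 0;-31 -23 0 0 0 0;-31 -23 0 0 0 0' 70
python3 - <<'E'
from h import *
delta([.672,-.1255,.30],np.deg2rad(-20.3))
E
```

```text
t: 1.77
ee_pos: [0.5969, -0.0014, 0.3009]
tcp_rot: [-0.0, 0.179, 0.984, -0.0]
force: [0.4, -0.6, 0.5]
opening: 0.816
gripper_force: 0.0
t 1.7667 pos [ 0.5969 -0.0014  0.3009] shift mm [-114.   -89.6    0.9] turn [-0.    -0.001 -0.007]
```

```bash
python3 -m inch '-28.5 -22.4 0 0 0 0;-28.5 -22.4 0 0 0 0;-28.5 -22.4 0 0 0 0;-28.5 -22.4 0 0 0 0;0 0 0 0 0 0;0 0 35 0 0 0;0 0 35 0 0 0;0 0 0 0 0 0' 50
python3 - <<'E'
from h import *
delta([.672,-.1255,.150],np.deg2rad(-20.3))
for n in("side","top"):
    p,d=robot.snapshot(n); print(proj(n,[[.672,-.1255,.186]])); np.savez(n+"1.npz",p=p)
u=proj("side",[[.672,-.1255,.18]])[0].astype(int);crop("side",np.load("side1.npz")["p"],u[0]-50,u[1]-60,120,110,5,"pics/s1.png")
E
```

```text
t: 2.43
ee_pos: [0.6663, -0.1231, 0.2237]
tcp_rot: [-0.007, 0.179, 0.984, -0.0]
force: [-1.4, 0.6, -1.1]
opening: 0.586
gripper_force: 0.0
t 2.4333 pos [ 0.6663 -0.1231  0.2237] shift mm [-7.2 -0.  73.6] turn [-0.003 -0.015 -0.006]
[[210.83727689 156.44341142]]
[[266.98162488 140.94833139]]
```

View pics/s1.png

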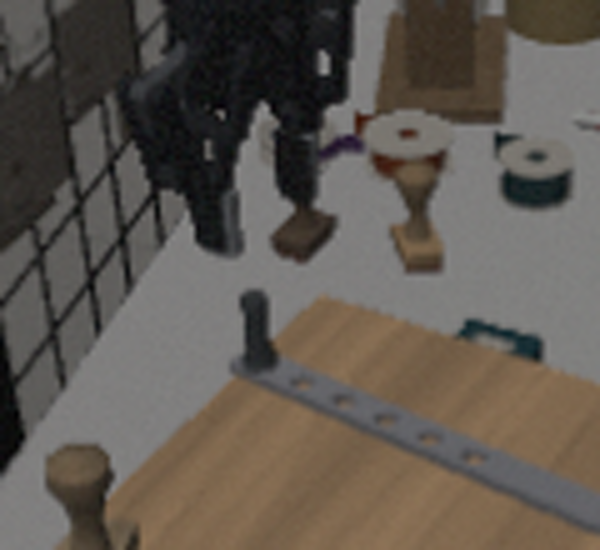

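```bash
python3 -m inch '0 0 0 0 0 0;0 0 0 0 0 0'; python3 - <<'E'
from h import *
print(robot.observe()["qpos"].round(3))
delta([.672,-.1255,.150],np.deg2rad(-20.3))
E
```

```text
t: 2.7
ee_pos: [0.6731, -0.1235, 0.2339]
tcp_rot: [0.002, 0.179, 0.984, 0.0]
force: [-0.1, -0.1, -0.4]
opening: 0.585
gripper_force: 0.0
[ 0.201  0.769 -0.175  1.367  0.143  1.013  1.209]
t 2.7 pos [ 0.6731 -0.1235  0.2339] shift mm [ 0.8 -2.3 83.9] turn [ 0.001  0.004 -0.006]
```

```bash
python3 -m inch '1 -2 20 0 0 -0.005;0 0 20 0 0 0;0 0 15 0 0 0;0 0 10 0 0 0;0 0 10 0 0 0;0 0 6 0 0 0;0 0 0 0 0 0;0 0 0 0 0 0'; python3 - <<'E'
from h import *
delta([.672,-.1255,.150],np.deg2rad(-20.3))
E
```

```text
t: 3.37
ee_pos: [0.6704, -0.1251, 0.1508]
tcp_rot: [0.0, 0.177, 0.984, 0.0]
force: [1.1, -0.3, 0.4]
opening: 0.587
gripper_force: 0.0
t 3.3667 pos [ 0.6704 -0.1251  0.1508] shift mm [-1.6  0.2  0.8] turn [ 0.     0.001 -0.001]
```

```bash
python3 -m inch '-1 0 0 0 0 0;0 0 0 0 0 0;0 0 0 0 0 0;0 0 0 0 0 0;0 0 0 0 0 0;0 0 0 0 0 0;0 0 0 0 0 0;0 0 0 0 0 0' 0; python3 - <<'E'
from h import *
s=robot.observe();delta([.672,-.1255,.150],np.deg2rad(-20.3));print(s["opening"]*85.4)
P=case(-.0875,.049);print("peg",P)
from scipy.optimize import brentq
K0=s["ee_pos"][:2]
th=brentq(lambda t:np.hypot(*(piv(t)-P))-.155,.3,1.2);v=(P-piv(th))/.155;print("th",th,"piv",piv(th),"knob",piv(th)+.235*v,"ang",np.rad2deg(np.arctan2(v[1],v[0])), "norm0",np.hypot(*(K0-piv(0))))
E
```

```text
t: 4.03
ee_pos: [0.6711, -0.1255, 0.1504]
tcp_rot: [0.0, 0.177, 0.984, 0.0]
force: [1.1, -0.3, 0.3]
opening: 0.146
gripper_force: 58.3
t 4.0333 pos [ 0.6711 -0.1255  0.1504] shift mm [-0.8  0.3  0.4] turn [ 0.     0.    -0.002]
12.441745724253057
peg [0.51139359 0.01986722]
th 0.7530822043989213 piv [0.35657386 0.02734047] knob [0.59130055 0.01601005] ang -2.763561851399008 norm0 0.23463398040010508
```

```bash
cat >>h.py <<'E'
def tgt(th,ang,be,h=.0074,L=.2346):
    b=np.array([np.cos(ang),np.sin(ang)]);r=L*np.cos(be)-h*np.sin(be)
    return [*(piv(th)+r*b),.143+L*np.sin(be)+h*np.cos(be)]
def go(th,angdeg,be):
    delta(tgt(th,np.deg2rad(angdeg),be),np.deg2rad(angdeg),be)
E
python3 -m inch '0.4 0 -8.8 0 -0.0375 0;0.4 0 -8.8 0 -0.0375 0;0.4 0 -8.8 0 -0.0375 0;0.4 0 -8.8 0 -0.0375 0;0 0 0 0 0 0;0 0 0 0 0 0'; python3 - <<'E'
from h import *
for k in range(0,5): go(.753*k/4,-20.3+17.5*k/4,.15)
E
```

```text
t: 4.53
ee_pos: [0.6673, -0.1239, 0.1856]
tcp_rot: [0.073, 0.176, 0.982, -0.013]
force: [0.1, -0.1, -0.4]
opening: 0.147
gripper_force: 58.4
t 4.5333 pos [ 0.6673 -0.1239  0.1856] shift mm [-0.3  2.7  0.2] turn [-0.    -0.001 -0.001]
t 4.5333 pos [ 0.6673 -0.1239  0.1856] shift mm [30.1 19.9 -4.3] turn [-0.012 -0.001 -0.076]
t 4.5333 pos [ 0.6673 -0.1239  0.1856] shift mm [61.4 42.6 -9.1] turn [-0.023 -0.001 -0.152]
t 4.5333 pos [ 0.6673 -0.1239  0.1856] shift mm [ 92.6  70.6 -13.7] turn [-0.034 -0.001 -0.227]
t 4.5333 pos [ 0.6673 -0.1239  0.1856] shift mm [122.5 103.4 -18.3] turn [-0.046 -0.001 -0.303]
```

```bash
python3 -m inch '7.6 5 -1.1 -0.003 0 -0.019;7.6 5 -1.1 -0.003 0 -0.019;7.6 5 -1.1 -0.003 0 -0.019;7.6 5 -1.1 -0.003 0 -0.019;7.6 5 -1.1 -0.003 0 -0.019;7.6 5 -1.1 -0.003 0 -0.019;7.6 5 -1.1 -0.003 0 -0.019;7.6 5 -1.1 -0.003 0 -0.019;0 0 0 0 0 0;0 0 0 0 0 0'; python3 - <<'E'
from h import *
go(.3765,-11.55,.15);go(.565,-7,.15); go(.753,-2.8,.15)
E
```

```text
t: 5.37
ee_pos: [0.62, -0.0677, 0.1851]
tcp_rot: [0.075, 0.1, 0.992, -0.007]
force: [3.5, -0.5, -0.2]
opening: 0.145
gripper_force: 58.4
t 5.3667 pos [ 0.62   -0.0677  0.1851] shift mm [-2.8  6.   0.2] turn [0.002 0.    0.   ]
t 5.3667 pos [ 0.62   -0.0677  0.1851] shift mm [23.8 39.2 -3.8] turn [-0.01   0.    -0.078]
t 5.3667 pos [ 0.62   -0.0677  0.1851] shift mm [48.3 75.5 -7.4] turn [-0.021  0.    -0.151]
```

```bash
python3 -m inch '5.4 9.8 -0.9 -0.0026 0 -0.019;5.4 9.8 -0.9 -0.0026 0 -0.019;5.4 9.8 -0.9 -0.0026 0 -0.019;5.4 9.8 -0.9 -0.0026 0 -0.019;5.4 9.8 -0.9 -0.0026 0 -0.019;5.4 9.8 -0.9 -0.0026 0 -0.019;5.4 9.8 -0.9 -0.0026 0 -0.019;5.4 9.8 -0.9 -0.0026 0 -0.019;0 0 0 0 0 0;0 0 0 0 0 0;0 0 0 0 0 0'; python3 - <<'E'
from h import *
go(.753,-2.8,.15)
for n in("side","top"):
    p,d=robot.snapshot(n); np.savez(n+"2.npz",p=p,d=d)
a=cv2.resize(np.load("side2.npz")["p"][130:260,190:330,::-1],None,fx=4.2,fy=4.2,interpolation=cv2.INTER_CUBIC)
cv2.imwrite("pics/s2.png",cv2.convertScaleAbs(a,None,1.5))
b=cv2.resize(np.load("top2.npz")["p"][120:290,165:315,::-1],None,fx=3.5,fy=3.5,interpolation=cv2.INTER_CUBIC)
cv2.imwrite("pics/t2.png",cv2.convertScaleAbs(b,None,1.5))
E
```

```text
t: 6.28
ee_pos: [0.5877, 0.0146, 0.1858]
tcp_rot: [0.075, 0.024, 0.997, -0.003]
force: [4.5, -0.7, -0.7]
opening: 0.144
gripper_force: 58.5
t 6.2833 pos [0.5877 0.0146 0.1858] shift mm [0.7 1.4 0.3] turn [-0.001  0.001 -0.   ]
```

View pics/s2.png

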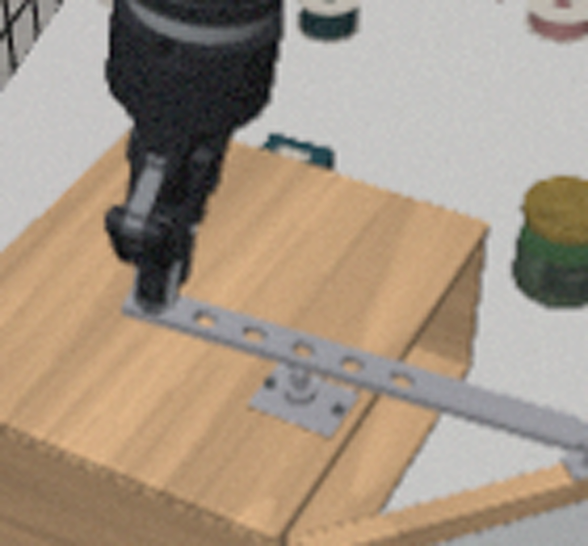

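```bash
python3 - <<'E'
from h import *
f=lambda p:np.array(p)/4.2+[190-.4,130-.4]
H=np.array([plane("side",[f(u)],.143+d*np.sin(.15)+.003)[0] for u,d in zip([(206,317),(255,333),(304,350),(353,365),(402,381)],[.207,.181,.155,.129,.103])])
print(H.round(4));v=H[0]-H[4];print(np.rad2deg(np.arctan2(v[1],v[0])),np.linalg.norm(v))
print("peg tip",plane("side",[f((303,371))],.152),"shoulder",plane("side",[f((301,391))],.14))
s=robot.observe();e=s["ee_pos"];b=np.array([np.cos(np.deg2rad(-2.8)),np.sin(np.deg2rad(-2.8))])
print("hole by kin",e[:2]-b*.08*np.cos(.15)+b*.0074*np.sin(.15))
E
```

```text
[[0.5605 0.0175 0.1769]
 [0.5346 0.0188 0.173 ]
 [0.5088 0.0208 0.1692]
 [0.4836 0.0213 0.1653]
 [0.4583 0.0226 0.1614]]
-2.84909932188844 0.1035140258467433
peg tip [[0.50958281 0.01846555 0.152     ]] shoulder [[0.50981558 0.02103151 0.14      ]]
hole by kin [0.50987232 0.01801651]
```

View pics/t2.png

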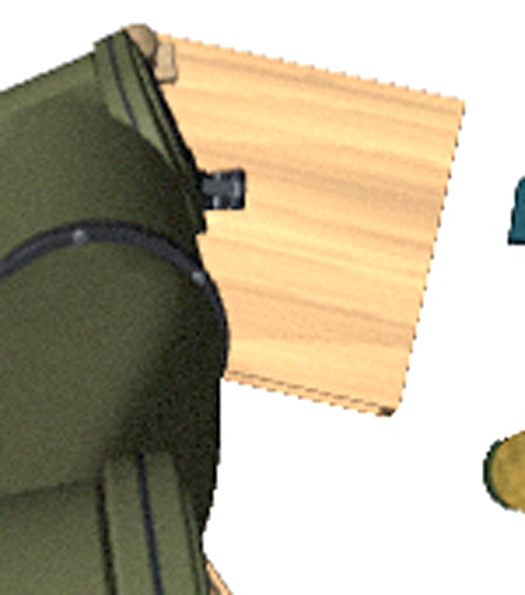

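```bash
python3 -m inch '0.3 -0.7 4.7 0 0.02 0;-0.1 0 4.7 0 0.02 0;-0.1 0 4.7 0 0.02 0;0 0 0 0 0 0;0 0 0 0 0 0'; python3 - <<'E'
from h import *
go(.753,-2.8,.09)
p,d=robot.snapshot("side"); np.savez("side3.npz",p=p,d=d)
a=cv2.resize(p[185:240,225:300,::-1],None,fx=10,fy=10,interpolation=cv2.INTER_CUBIC)
cv2.imwrite("pics/s3.png",cv2.convertScaleAbs(a,None,1.6))
E
```

```text
t: 6.8
ee_pos: [0.5893, 0.0143, 0.1709]
tcp_rot: [0.045, 0.024, 0.999, -0.001]
force: [4.9, -0.8, 0.6]
opening: 0.148
gripper_force: 58.5
t 6.8 pos [0.5893 0.0143 0.1709] shift mm [ 0.   1.7 -0.6] turn [-0.001 -0.001  0.   ]
```

View pics/s3.png

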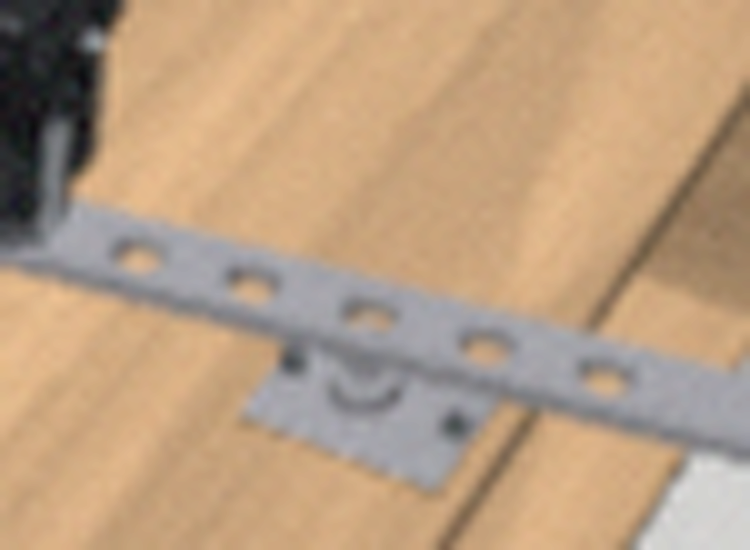

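```bash
python3 - <<'E'
from h import *
f=lambda p:np.array(p)/10+[225-.45,185-.45]
print("hole",plane("side",[f((370,315))],.160))
for y in(377,381,386):print("shoulder",plane("side",[f((366,y))],.140))
print("screws",plane("side",[f((293,361)),f((457,426))],.136))
E
```

```text
hole [[0.5095714  0.02095872 0.16      ]]
shoulder [[0.51036485 0.01978589 0.14      ]]
shoulder [[0.51009027 0.02096029 0.14      ]]
shoulder [[0.50974795 0.02242443 0.14      ]]
screws [[0.52775231 0.01507128 0.136     ]
 [0.4889413  0.02548105 0.136     ]]
```

```bash
python3 -m inch '0 -0.5 2.4 0 0.01 0;0 0 2.4 0 0.01 0;0 0 0 0 0 0;0 0 0 0 0 0'; python3 -m inch '0 0 2.4 0 0.01 0;0 0 0 0 0 0;0 0 0 0 0 0';python3 - <<'E'
from h import *
go(.753,-2.8,.06)
E
```

```text
t: 7.18
ee_pos: [0.5895, 0.0144, 0.1666]
tcp_rot: [0.035, 0.024, 0.999, -0.001]
force: [4.3, 1.0, -0.8]
opening: 0.147
gripper_force: 58.4
t: 7.43
ee_pos: [0.5897, 0.0144, 0.1642]
tcp_rot: [0.03, 0.024, 0.999, -0.001]
force: [4.7, 0.7, -0.2]
opening: 0.154
gripper_force: 58.6
t 7.4333 pos [0.5897 0.0144 0.1642] shift mm [-0.2  1.5 -0.3] turn [-0.    -0.     0.001]
```

```bash
python3 -m inch '0 0.2 2.4 0 0.01 0;0 0 2.4 0 0.01 0;0 0 0 0 0 0;0 0 0 0 0 0'; python3 -m inch '0 0 2.4 0 0.01 0;0 0 2.4 0 0.01 0;0 0 0 0 0 0;0 0 0 0 0 0'
```

```text
t: 7.77
ee_pos: [0.5901, 0.0144, 0.1592]
tcp_rot: [0.02, 0.024, 1.0, -0.001]
force: [6.1, 0.9, -0.2]
opening: 0.151
gripper_force: 58.5
t: 8.1
ee_pos: [0.5902, 0.0143, 0.1554]
tcp_rot: [0.01, 0.024, 1.0, -0.001]
force: [3.3, 0.1, 7.3]
opening: 0.15
gripper_force: 59.3
```

```bash
python3 - <<'E'
from h import *
go(.753,-2.8,.0217)
p,d=robot.snapshot("side"); np.savez("side4.npz",p=p,d=d)
a=cv2.resize(p[185:240,225:300,::-1],None,fx=10,fy=10,interpolation=cv2.INTER_CUBIC)
cv2.imwrite("pics/s4.png",cv2.convertScaleAbs(a,None,1.6))
E
```

```text
t 8.1 pos [0.5902 0.0143 0.1554] shift mm [-0.4  1.6 -0. ] turn [-0.001 -0.002  0.001]
```

View pics/s4.png

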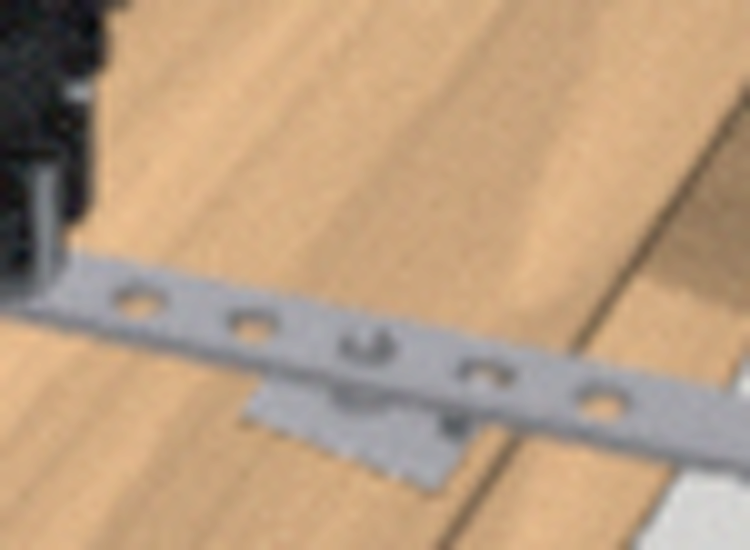

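```bash
python3 -m inch '0 0 -1 0 0 0;0 0 0 0 0 0;0 0 0 0 0 0';python3 -m inch '0 -0.8 0 0 0 0;0 0 0 0 0 0;0 0 0 0 0 0'; python3 -m inch '0 0 1.5 0 0.005 0;0 0 0 0 0 0;0 0 0 0 0 0'
```

```text
t: 8.4
ee_pos: [0.5901, 0.0143, 0.1557]
tcp_rot: [0.01, 0.024, 1.0, -0.0]
force: [4.5, 0.9, 1.4]
opening: 0.151
gripper_force: 58.5
t: 8.65
ee_pos: [0.5901, 0.0142, 0.1557]
tcp_rot: [0.01, 0.024, 1.0, -0.0]
force: [4.9, 2.1, 0.9]
opening: 0.149
gripper_force: 58.7
t: 8.9
ee_pos: [0.5901, 0.0142, 0.1554]
tcp_rot: [0.008, 0.024, 1.0, -0.0]
force: [1.3, 1.8, 10.5]
opening: 0.147
gripper_force: 59.7
```

```bash
python3 - <<'E'
from h import *
for k in("0","3","4"):
    z=np.load(f"side{k}.npz");P=cloud("side",z["d"]);p=z["p"].astype(int);sat=p.max(2)-p.min(2)
    pv,a=(np.array([.4520,-.0414]),-20.5) if k=="0" else (piv(.753),-2.8)
    b=np.array([np.cos(np.deg2rad(a)),np.sin(np.deg2rad(a))])
    r=P[...,:2]-pv;L=r@b;W=r@np.array([-b[1],b[0]])
    m=(sat<25)&(L>.03)&(L<.215)&(abs(W)<.009)&(P[...,2]>.136)&(P[...,2]<.175)
    c=np.polyfit(L[m],P[...,2][m],1);print(k,m.sum(),"slope",c[0],"z at 0",c[1],"z at 155",np.polyval(c,.155),"resid",np.std(P[...,2][m]-np.polyval(c,L[m])))
go(.753,-2.8,.0217)
E
```

```text
0 422 slope -0.021939926561821286 z at 0 0.1460559559473924 z at 155 0.14265526733031011 resid 0.001927326465782968
3 638 slope 0.051665348010167436 z at 0 0.1464828689793674 z at 155 0.15449099792094337 resid 0.004038541772124765
4 588 slope -0.00502038808751486 z at 0 0.14605287798366626 z at 155 0.14527471783010146 resid 0.002095093089592985
t 8.9 pos [0.5901 0.0142 0.1554] shift mm [-0.5  1.7 -0.1] turn [ 0.    -0.006  0.001]
```

```bash
python3 - <<'E'
from h import *
p,d=robot.snapshot("side"); np.savez("side5.npz",p=p,d=d)
for k in("0","3","4","5"):
    z=np.load(f"side{k}.npz");P=cloud("side",z["d"]);p=z["p"].astype(int);sat=p.max(2)-p.min(2)
    pv,a=(np.array([.4520,-.0414]),-20.5) if k=="0" else (piv(.753),-2.8)
    b=np.array([np.cos(np.deg2rad(a)),np.sin(np.deg2rad(a))])
    r=P[...,:2]-pv;L=r@b;W=r@np.array([-b[1],b[0]])
    m=(sat<25)&(L>.025)&(L<.218)&(abs(W)<.009)&(P[...,2]>.136)&(P[...,2]<.175)
    for h in(.103,.129,.155,.181,.207): m&=np.hypot(L-h,W)>.007
    x,y=L[m],P[...,2][m];c=np.polyfit(x,y,1)
    for _ in range(8):
        e=y-np.polyval(c,x);g=abs(e-np.median(e))<.0012;c=np.polyfit(x[g],y[g],1)
    print(k,g.sum(),len(g),"slope",c[0].round(4),"z at 0",c[1].round(4),"155:",np.polyval(c,.155).round(4))
E
```

```text
0 232 389 slope -0.0208 z at 0 0.1466 155: 0.1434
3 328 575 slope 0.0648 z at 0 0.1464 155: 0.1565
4 326 533 slope -0.0026 z at 0 0.1464 155: 0.146
5 339 572 slope -0.0045 z at 0 0.1465 155: 0.1458
```

```bash
python3 -m inch '0 0.8 -0.8 0 0 0;0 0 0 0 0 0;0 0 0 0 0 0'; python3 -m inch '0 0 0 0 0 0;0 0 0 0 0 0;0 0 0 0 0 0;0 0 0 0 0 0;0 0 0 0 0 0;0 0 0 0 0 0' 50; python3 -m inch '0 0 -8 0 0 0;0 0 -15 0 0 0;0 0 -25 0 0 0;0 0 -35 0 0 0;0 0 -35 0 0 0;0 0 -25 0 0 0;0 0 0 0 0 0;0 0 0 0 0 0'; python3 - <<'E'
from h import *
p,d=robot.snapshot("side"); np.savez("side6.npz",p=p,d=d)
P=cloud("side",d);q=p.astype(int);sat=q.max(2)-q.min(2);pv=piv(.753);a=np.deg2rad(-2.8);b=np.array([np.cos(a),np.sin(a)])
r=P[...,:2]-pv;L=r@b;W=r@np.array([-b[1],b[0]])
m=(sat<25)&(L>.025)&(L<.218)&(abs(W)<.009)&(P[...,2]>.136)&(P[...,2]<.175)
for h in(.103,.129,.155,.181,.207): m&=np.hypot(L-h,W)>.007
x,y=L[m],P[...,2][m];c=np.polyfit(x,y,1)
for _ in range(8):
    e=y-np.polyval(c,x);g=abs(e-np.median(e))<.0012;c=np.polyfit(x[g],y[g],1)
print(g.sum(),"slope",c[0],"155:",np.polyval(c,.155))
a=cv2.resize(p[130:260,190:330,::-1],None,fx=4.2,fy=4.2,interpolation=cv2.INTER_CUBIC)
cv2.imwrite("pics/s6.png",cv2.convertScaleAbs(a,None,1.5))
E
```

```text
t: 9.2
ee_pos: [0.5901, 0.0143, 0.1555]
tcp_rot: [0.008, 0.024, 1.0, -0.0]
force: [3.4, 2.4, 6.6]
opening: 0.15
gripper_force: 59.2
t: 9.7
ee_pos: [0.5893, 0.0136, 0.1548]
tcp_rot: [0.007, 0.024, 1.0, -0.001]
force: [0.5, 0.5, 0.1]
opening: 0.588
gripper_force: 0.0
t: 10.37
ee_pos: [0.5886, 0.0142, 0.3003]
tcp_rot: [0.01, 0.024, 1.0, -0.001]
force: [-0.2, -0.8, -0.1]
opening: 0.588
gripper_force: 0.0
315 slope -0.00011579199882595843 155: 0.14627245104992406
```

View pics/s6.png

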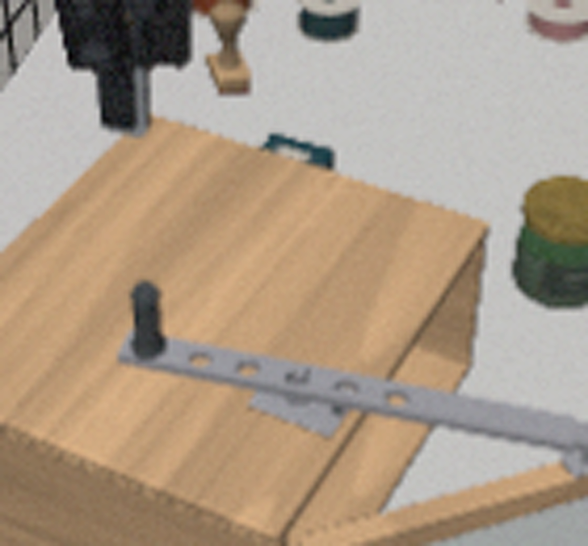

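The picture shows the gripper clear of the stay. The bar lies level with its top at 146 mm, and the peg is in the middle hole at (298,376). The door stays open, and the jar and card box stand where they were.

```bash
python3 - <<'E'
from rig import robot
print(robot.job_done())
E
```

```text
the job is handed in; nothing more can be done
None
```

The door is propped open: the stay's middle hole sits on the peg with the bar flat on its shoulder, the gripper is released and clear, and I handed the job in after about 10 s of robot time; the last picture shows the jar and card box where they were, but the stamp was out of that crop, so I didn't check it at the end.

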